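Fit the vial carousel onto the sample changer's square drive

TASK

Lift the vial carousel off its blue parking stand by the green fin and mount it on the white sample changer: put its square spindle into the collar, turn the carousel until the square matches the drive hub inside, and lower it until the disc lies flush on the collar, then let go. The hub is locked and stopped at an arbitrary angle, so find the match by feel. Keep the carousel upright and leave the flask, reagent bottle and beaker where they stand.

Things in the scene. Friction and masses are not known exactly. Their poses are not given: they have to be found in the camera images.
- carousel: Loose vial carousel, about 0.25 kg: white disc 110 mm wide, 8 mm thick, carrying 8 fixed pink-capped vials (15 mm wide, on a 42 mm radius, tops 30 mm above the disc's underside). Origin: centre of the disc's underside; z up along its axis. Grip fin above, square spindle below. It starts on the stand, spindle hanging inside.
- fin (a point): Centre of the green grip fin, on the carousel's axis 58 mm above its origin. Fin: 40 mm long (carousel x), 16 mm thick (carousel y), from 40 to 76 mm above the origin, on a steel post 12 mm wide. Axes as the carousel's.
- tip (a point): Lower end of the steel spindle, on the axis 34 mm below the carousel's origin. Spindle: 14 mm square, sides parallel to carousel x and y, 34 mm long; its last 2.5 mm taper to 11.5 mm square. Fits the hub in any of four quarter turns.
- mouth (a point): Centre of the top face of the changer's 46 mm square aluminium collar, 90 mm above the bench; z up. The collar has a round bore, 22.4 mm wide with a 2 mm chamfer, 6 mm deep, down to the drive hub. Fully home, the disc's underside rests on this face (carousel origin at this point).
- hub_top (a point): On the axis of the drive hub, at its flat top, 6 mm below the mouth. Brass hub, 14 mm thick, with a 15.2 mm square through hole on the axis, free space below. It is rigidly locked; its angle is NOT reported (this frame is the housing's) and may be anything. A mismatched spindle stops on it, disc 25 to 28 mm above the collar; within about 5 degrees of a match it goes down.
- changer: Fixed sample changer: white housing 200 x 200 x 70 mm with a 46 mm square collar, 20 mm high, at the middle of its top; origin at the centre of its underside on the bench; its panel faces its own -x.
- stand: Fixed blue parking stand: upright tube, 80 mm outer and 62 mm inner diameter, 50 mm high; origin at the centre of its foot on the bench. The carousel's disc rests on its rim. Stand and changer may be on either side.
- flask: Bystander: round amber glass flask with a narrow neck, 68 mm wide, 125 mm high; origin under its centre.
- reagent: Bystander: white reagent bottle with blue cap, 60 mm wide, 130 mm high; origin under its centre.
- beaker: Bystander: clear beaker, 68 mm wide, 85 mm high; origin under its centre.
Not all that is in view belongs to the job. Leave any orange or yellow look-alike of the carousel alone.

How it is judged:
On the way, in this order (a step that is already met when the one before it is completed fails the run):
1. the carousel is lifted clear off its stand (height (world z) of carousel above 0.098 m), for 0.1 s.
2. the spindle is through the hub and the disc lies on the collar (z of carousel in the frame of mouth between -0.004 and 0.003 m and horizontal distance between carousel and mouth below 0.004 m and angle between carousel's own z axis and vertical below 0.05 rad), for 0.1 s.
At the end, for the whole second after the job is handed in: The carousel is at rest on the changer, let go, with its origin within 3 mm above (4 mm below) the collar's top face, within 4 mm of the bore's axis sideways, and upright within 0.05 rad (all of step 2 and linear speed of carousel below 0.02 m/s and contact force between carousel and the fingers below 0.1 N); the robot touches nothing.
It fails at once if the carousel is tipped far over (more than about 34 degrees) (angle between carousel's own z axis and vertical above 0.6 rad).
It fails at once if the flask is shifted more than 25 mm or knocked over (distance of flask from where it was at the start of the episode above 0.025 m or angle between flask's own z axis and vertical above 0.5 rad).
It fails at once if the reagent bottle is shifted more than 25 mm or knocked over (distance of reagent from where it was at the start of the episode above 0.025 m or angle between reagent's own z axis and vertical above 0.5 rad).
It fails at once if the beaker is shifted more than 25 mm or knocked over (distance of beaker from where it was at the start of the episode above 0.025 m or angle between beaker's own z axis and vertical above 0.5 rad).
It also fails if it takes over 64 s, if anything falls off the work surface, if the arm or the gripper's body presses on something with over 40 N, if the wrist force passes 120 N, or if a joint passes its speed limit or range.

ROBOT

A 6-joint arm with a two-finger parallel gripper is mounted at the origin on the work surface. World frame = base frame: x ahead of the robot, y to its left, z up, the work surface at z = 0. Lengths are in m, angles in rad, forces in N, time in s.
With the tool pointing down it reaches from about 0.35 to 0.975 m from the base axis. Payload 4.9 kg.
Tool frame: the origin (TCP) lies on the mounting face of the last link; the fingertips stand 173 mm ahead of it and the grasp point (between the pads) lies 155 mm ahead of it; x points along the fingers, z is the direction in which the jaws open and shut, and the axes are right-handed (so a half turn about x gives the same grasp; the last joint's range is limited). The gripper opens to 85 mm and grips with 20 to 120 N. Pads are 22 mm wide; open, the fingers measure 114 mm over their backs; the gripper's body (76 mm by 85 mm) begins 54 mm behind the grasp point. The pads swing forward as they close: fully open they stand 13 mm farther back than shut.
Start: joints at [-1.304, 0.053, 1.613, -0, 1.476, -0.119], TCP at [0.235, -0.579, 0.405] pointing down, gripper open.
Joint ranges: [-3.01, 3.01], [-1.01, 2.22], [0.06, 2.58], [-1.02, 4.17], [0.09, 2.62], [-3.14, 3.14]. Speed limits (rad/s): [2.57, 2.57, 3.14, 3.14, 3.14, 3.14].

INTERFACE

Orientations are given as a rotation vector (axis times angle).
In Python, from station import get_obs, get_image, get_calibration, finish_job, look_for, masks_of, tip_of gives the robot as it stands.
- The arm moves only by the tool carry_out, never from a script. Its argument "increments" is a list of rows, each a list of 3 entries, a list of its own where there are three numbers: the turn, a rotation vector about the world's x, y, z in units of 0.1 rad (1.0 is 0.1 rad), then the shift along the world's x, y, z in units of 20 mm (1.0 is 20 mm), then the opening, from 0 (shut) to 1 (fully open). A call has 1 to 8 rows; each row shifts and turns the pose as measured when the row begins; what a row does not reach is not made up. A row lasts 1/10 s, in which the tool goes at most 50 mm and 8.59 degrees, less where a joint would pass 70% of its speed; a pose out of reach is approached as far as the arm can. A call with a number of a shift or a turn outside -1 to 1 is refused whole. A call with a gripper value outside its range is refused whole. The fingers move at their own pace and stop on an object; "squeeze" is the grip in N (left out, the last holds). Time passes only in rows, so rows that do not move let the fingers close. It gives the time, the measured TCP pose, the force and the opening at its end, in the units of the state.
- get_obs(): the state, without advancing time (a new reading comes with each control period).
- get_image(name): name is "scene" or "top" or "wrist"; returns (picture, depth): 400x640x3 uint8, blue, green, red; 400x640 float32, m along the optical axis (not along the pixel's ray), 0 where there is no reading.
- get_calibration(name): a dict with "fx", "fy", "cx", "cy" (pixels), "position" and "orientation" of the camera in the world. Camera axes: x right, y down, z forward; pixel columns grow to the right and rows downward; lengths in m; the calibration is good to about 2 mm. A picture is of the moment at which its call begins: read the wrist's pose just before it. get_calibration takes no time and is no camera call; for the wrist camera it gives the pose at the moment of the call.
- finish_job(): hands the job in, once; it reports no verdict.
Trained networks look in the newest picture that a camera, given by its name, has taken for a name from the list of things; names that differ only in an ending like _2 or _b are one class to them, and where a whole thing is asked for, a point or a joint stands for the part that bears it (a point fixed in the world has none). Each returns a list of dicts, best first, with "p" (0 to 1); they miss things now and then, are a little off and sometimes report something else, mostly with a low value. They report only what shows in the picture. A call takes as long as a camera call. They do not tell look-alikes from the thing itself.
- look_for(camera, query): "centre" ([column, row] in pixels, amid what is visible of it).
- masks_of(camera, query): "region" (400x640 bool, what is visible of it) and "centre" ([column, row] in pixels, amid what is visible of it).
- tip_of(camera, query): "centre" ([column, row] in pixels: a listed point, or the origin of a listed thing).
The state is a dict: "t": time; "q": joint angles; "dq": joint speeds; "effort": joint torques, N m; "tool_pos": TCP position; "tool_rot": TCP orientation; "contact_force": force on the tool from outside, world axes, zero at the start; "wrist_torque": the same for the moment, N m; "opening": finger opening in m.
Only numpy, scipy, OpenCV 4.12 (cv2) and the standard library are available. Lean on these libraries where they do the work, as an engineer would, in place of code of your own. Each camera call takes 0.05 s, during which the arm holds its last target.

## Working session

There is one attempt and no reset: what is moved stays moved. The work goes in short steps, Python scripts to look and compute and a tool call to move; the robot and the scene stay as the last step left them, time stands still between calls to the robot, and variables do not carry over. Pictures are saved under pics/ and viewed, and the job is handed in when it is done.

Besides the shell and the picture viewer there is one more tool, called after "Emit:" by a JSON object that holds its "op" and its "data", one argument or row to a line. carry_out: Moves the arm, as the interface text tells. Shifts and turns lie within -1 to 1; 1 stands for 20 mm of shift or 0.1 rad of turn. Its arguments: {"type":"object","properties":{"increments":{"type":"array","items":{"type":"array"}},"squeeze":{"type":"number"}},"required":["increments"]}

```bash
ls; mkdir -p pics
python3 - <<'E'
from station import *
import cv2,numpy as np
o=get_obs(); print({k:np.round(v,3).tolist() for k,v in o.items()})
for n in ["scene","top"]:
    im,d=get_image(n); cv2.imwrite(f"pics/{n}0.png",im); c=get_calibration(n); print(n,c)
    np.save(f"pics/{n}0d.npy",d)
    for q in ["carousel","changer","stand","flask","reagent","beaker"]:
        print(q,[(round(r["p"],2),np.round(r["centre"]).tolist()) for r in look_for(n,q)][:4])
E
```

```text
pics
{'t': 0.0, 'q': [-1.304, 0.053, 1.614, -0.0, 1.476, -0.119], 'dq': [-0.0, 0.0, -0.002, -0.001, 0.001, -0.0], 'effort': [-0.0, -39.368, -37.018, -0.0, 0.007, 0.0], 'tool_pos': [0.235, -0.579, 0.403], 'tool_rot': [0.922, 1.369, -0.92], 'contact_force': [-0.554, 0.475, -0.0], 'wrist_torque': [-0.018, -0.018, 0.085], 'opening': 0.085}
scene {'fx': 430.24870250642016, 'fy': 430.24870250642016, 'cx': 314.405266078293, 'cy': 203.02555324808438, 'position': array([0.98454479, 0.70747911, 0.64554121]), 'orientation': array([-0.65547736, -2.47254808,  1.37405632])}
carousel [(0.97, [384.0, 372.0]), (0.61, [360.0, 279.0]), (0.56, [432.0, 258.0])]
changer [(0.93, [295.0, 194.0]), (0.41, [364.0, 279.0])]
stand [(0.83, [360.0, 310.0])]
flask [(0.84, [241.0, 247.0]), (0.32, [294.0, 195.0])]
reagent [(0.78, [276.0, 291.0]), (0.49, [249.0, 162.0])]
beaker [(0.83, [252.0, 161.0])]
top {'fx': 420.247758364533, 'fy': 420.247758364533, 'cx': 317.6330677999397, 'cy': 204.73789607104183, 'position': array([ 0.42256126, -0.03022629,  1.300715  ]), 'orientation': array([-2.14294737,  2.18488475, -0.17227932])}
carousel [(0.84, [235.0, 205.0]), (0.63, [232.0, 269.0]), (0.57, [175.0, 181.0])]
changer [(0.9, [370.0, 221.0]), (0.7, [234.0, 205.0])]
stand []
flask [(0.78, [316.0, 154.0])]
reagent []
beaker [(0.87, [443.0, 210.0])]
```

View pics/scene0.png

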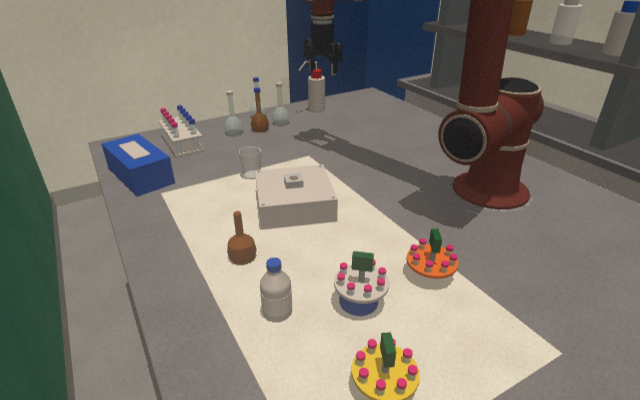

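View pics/top0.png

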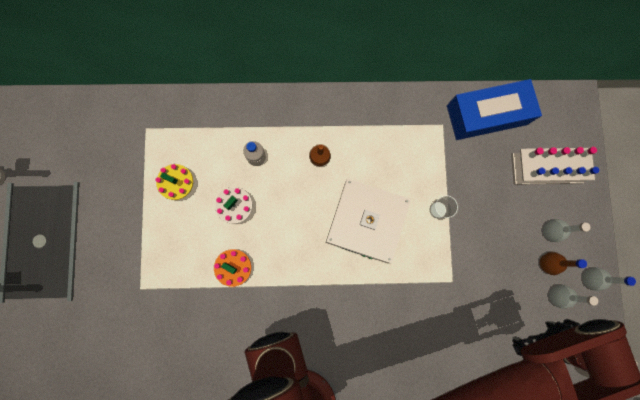

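Three things could be taken for the carousel:
- **White disc on the blue stand:** scene (360,279), top (234,205). This is the target.
- **Orange look-alike:** scene (432,258), top (232,269).
- **Yellow look-alike:** scene (384,372), top (175,181).

Next I'll check the choice in a crop and measure.

```bash
cat > h.py <<'E'
import numpy as np,cv2
from scipy.spatial.transform import Rotation as R
def deproj(c,d,uv):
    uv=np.atleast_2d(uv).astype(float); z=np.array([d[int(round(v)),int(round(u))] for u,v in uv])
    P=np.c_[(uv[:,0]-c["cx"])/c["fx"]*z,(uv[:,1]-c["cy"])/c["fy"]*z,z]
    return P@R.from_rotvec(c["orientation"]).as_matrix().T+c["position"]
def cloud(c,d):
    v,u=np.mgrid[0:400,0:640]
    P=np.stack([(u-c["cx"])/c["fx"]*d,(v-c["cy"])/c["fy"]*d,d],-1)
    W=P@R.from_rotvec(c["orientation"]).as_matrix().T+c["position"]
    W[d<=0]=np.nan
    return W
def proj(c,X):
    P=(np.atleast_2d(X)-c["position"])@R.from_rotvec(c["orientation"]).as_matrix()
    return np.c_[P[:,0]/P[:,2]*c["fx"]+c["cx"],P[:,1]/P[:,2]*c["fy"]+c["cy"]]
E
python3 - <<'E'
from h import *
from station import get_calibration
for n,boxes in {"top":dict(car=(205,175,265,235),chg=(320,175,412,270)),"scene":dict(car=(325,240,400,320),chg=(250,160,345,230))}.items():
    c=get_calibration(n); im=cv2.imread(f"pics/{n}0.png"); d=np.load(f"pics/{n}0d.npy"); W=cloud(c,d)
    hsv=cv2.cvtColor(im,cv2.COLOR_BGR2HSV).astype(int); H,S,V=[hsv[...,i] for i in range(3)]
    x0,y0,x1,y1=boxes["car"]; b=np.zeros((400,640),bool); b[y0:y1,x0:x1]=1
    fin=b&(H>45)&(H<95)&(S>80)
    P=W[fin]; print(n,"fin n",len(P),np.nanmean(P,0),np.nanpercentile(P,[5,50,95],axis=0).round(3).tolist())
    T=P[P[:,2]>0.115]; 
    if len(T)>4:
        print("finTop n",len(T),T.mean(0)); q=T[:,:2]-T[:,:2].mean(0); w,v=np.linalg.eigh(q.T@q/len(q)); print(np.sqrt(w*12),np.degrees(np.arctan2(v[1,1],v[0,1])))
    caps=b&((H>160)|(H<3))&(S>120)&(V>110)
    nn,l,st,ce=cv2.connectedComponentsWithStats(caps.astype(np.uint8))
    C=[]
    for i in range(1,nn):
        if st[i,4]>6:
            p=np.nanmedian(W[l==i],0); C.append(p); print(" cap",ce[i].round(1),st[i,4],p.round(4))
    C=np.array(C); A=np.c_[2*C[:,:2],np.ones(len(C))]; s=np.linalg.lstsq(A,(C[:,:2]**2).sum(1),rcond=None)[0]; print("circle",s[:2],np.sqrt(s[2]+s[:2]@s[:2]))
    x0,y0,x1,y1=boxes["chg"]; b[:]=0; b[y0:y1,x0:x1]=1
    for lo,hi in ((.063,.077),(.084,.096)):
        m=b&(W[...,2]>lo)&(W[...,2]<hi); 
        k,l,st,ce=cv2.connectedComponentsWithStats(m.astype(np.uint8)); i=1+np.argmax(st[1:,4]); p=W[l==i]
        r=cv2.minAreaRect((p[:,:2]*1000).astype(np.float32)); print(lo,len(p),r,p[:,2].mean())
    # others
    for k in range(0): pass
    cv2.imwrite(f"pics/{n}_crop.png",cv2.resize(im[boxes['car'][1]-20:boxes['car'][3]+20,boxes['car'][0]-20:boxes['car'][2]+20],None,fx=5,fy=5,interpolation=cv2.INTER_CUBIC))
    cv2.imwrite(f"pics/{n}_crop2.png",cv2.resize(im[boxes['chg'][1]:boxes['chg'][3],boxes['chg'][0]:boxes['chg'][2]],None,fx=6,fy=6,interpolation=cv2.INTER_CUBIC))
c=get_calibration("top");d=np.load("pics/top0d.npy")
for nm,uv in dict(flask=(319,156),reag=(255,156),beaker=(440,209)).items(): print(nm,deproj(c,d,uv).round(3))
E
```

```text
top fin n 88 [0.59158779 0.18470017 0.12216031] [[0.578, 0.173, 0.103], [0.592, 0.184, 0.125], [0.604, 0.197, 0.129]]
finTop n 73 [0.59217278 0.18535771 0.12561947]
[0.01493067 0.03649782] 138.2227514582103
 cap [237.  190.5] 18 [0.6325 0.1724 0.08  ]
 cap [225.9 191.4] 17 [0.6305 0.2045 0.0806]
 cap [245.1 197.6] 17 [0.6105 0.1492 0.0801]
 cap [218.6 199.6] 20 [0.6055 0.2252 0.0799]
 cap [245.9 208.3] 18 [0.5799 0.146  0.0797]
 cap [219.2 210.8] 19 [0.5732 0.2243 0.0797]
 cap [238.8 216.6] 19 [0.5553 0.1667 0.079 ]
 cap [227.5 217.6] 21 [0.5524 0.1995 0.0795]
circle [0.59229068 0.18632051] 0.0419931181788299
0.063 4287 ((540.5079345703125, -212.89108276367188), (200.5726776123047, 200.7897186279297), 70.67823791503906) 0.07016402771734999
0.084 219 ((540.3950805664062, -212.4639892578125), (46.33558654785156, 46.708457946777344), 70.81729888916016) 0.08993127625423561
scene fin n 85 [0.59253009 0.18835636 0.12562546] [[0.58, 0.177, 0.124], [0.593, 0.189, 0.126], [0.606, 0.2, 0.127]]
finTop n 84 [0.59253009 0.18835636 0.12562546]
[0.01352487 0.03783766] 140.57769737179936
 cap [373.5 262. ] 10 [0.5532 0.1738 0.0787]
 cap [342.9 265.5] 37 [0.6117 0.1511 0.0793]
 cap [381.8 270.4] 38 [0.5533 0.2023 0.079 ]
 cap [340.9 275.8] 41 [0.6319 0.1755 0.0789]
 cap [380.5 281.1] 46 [0.5745 0.2265 0.0791]
 cap [350.5 285.5] 45 [0.6308 0.2075 0.079 ]
 cap [367.3 287.8] 46 [0.6074 0.2285 0.0792]
circle [0.59275499 0.18887057] 0.04203498107836036
0.063 2625 ((538.4647216796875, -211.62733459472656), (206.89920043945312, 200.89620971679688), 70.49871063232422) 0.0689593344627091
0.084 157 ((538.8839111328125, -211.42141723632812), (55.272518157958984, 45.9426155090332), 71.28575134277344) 0.08830673490593312
flask [[ 0.737 -0.071  0.062]]
reag [[0.732 0.118 0.094]]
beaker [[ 0.576 -0.449  0.002]]
```

```bash
python3 - <<'E'
from h import *
from station import *
o=get_obs(); M=R.from_rotvec(o["tool_rot"]).as_matrix(); print(M.round(3))
c=get_calibration("wrist"); print(c); Mc=R.from_rotvec(c["orientation"]).as_matrix(); print("cam in tool",M.T@(c["position"]-o["tool_pos"])); print((M.T@Mc).round(3))
E
python3 -c "
import cv2,numpy as np
a=[cv2.resize(cv2.imread(f'pics/{n}.png'),(390,390)) for n in ('top_crop','scene_crop')]
cv2.imwrite('pics/crops.png',np.hstack(a))"
```

```text
[[-0.     0.926  0.376]
 [-0.     0.376 -0.926]
 [-1.    -0.     0.   ]]
{'fx': 337.55651062699116, 'fy': 337.55651062699116, 'cx': 318.7150015927445, 'cy': 201.15696446071865, 'position': array([ 0.29861889, -0.55190878,  0.37342743]), 'orientation': array([ 2.40916924, -1.62176712, -0.2227946 ])}
cam in tool [ 0.03131359  0.06897226 -0.00126423]
[[-0.001 -0.272  0.962]
 [ 0.    -0.962 -0.272]
 [ 1.    -0.     0.001]]
```

View pics/crops.png

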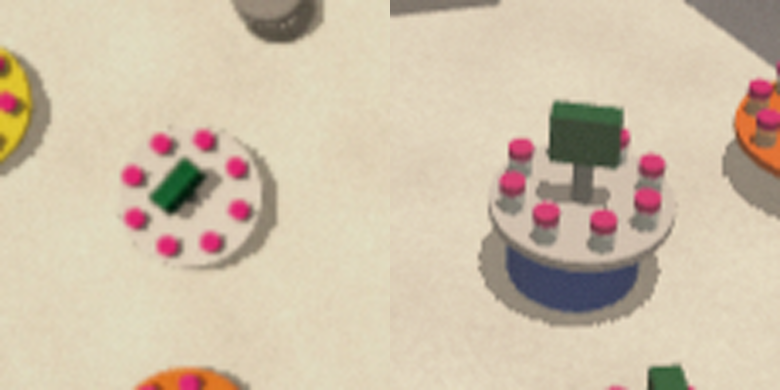

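View pics/top_crop2.png

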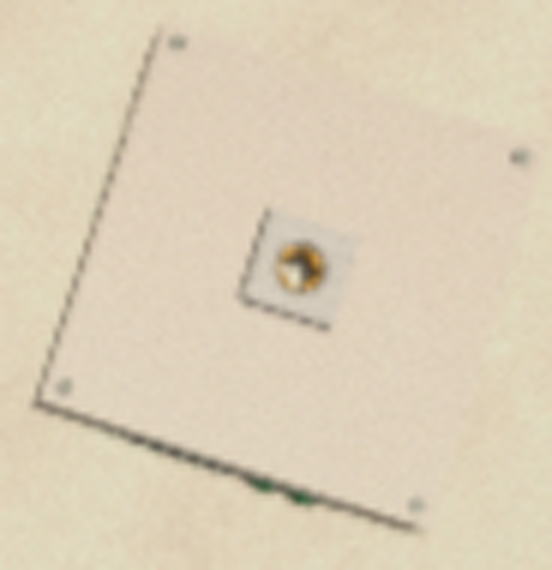

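The crop shows a white disc on the blue tube, so the target is confirmed. Next I fly to the changer while turning to the grasp yaw, and look down into the hub with the wrist camera.

Emit:
{"op": "carry_out", "data": {
  "increments": [
    [[0,0,1],[1,0.9,0],1],
    [[0,0,1],[1,0.9,0],1],
    [[0,0,1],[1,0.9,0],1],
    [[0,0,1],[1,0.9,0],1],
    [[0,0,1],[1,0.9,0],1],
    [[0,0,1],[1,0.9,0],1],
    [[0,0,1],[1,0.9,0],1],
    [[0,0,1],[1,0.9,0],1]
  ]
}}

```text
t: 1.5
tool_pos: [0.3977, -0.4316, 0.4053]
tool_rot: [0.281, 1.551, -0.283]
contact_force: [0.2, -1.0, -0.3]
opening: 0.0854
```

Emit:
{"op": "carry_out", "data": {
  "increments": [
    [[0,0,1],[1,0.9,-0.3],1],
    [[0,0,1],[1,0.9,-0.3],1],
    [[0,0,1],[1,0.9,-0.3],1],
    [[0,0,1],[1,0.9,-0.3],1],
    [[0,0,1],[1,0.9,-0.3],1],
    [[0,0,1],[1,0.9,-0.3],1],
    [[0,0,1],[1,0.9,-0.3],1],
    [[0,0,1],[1,0.9,-0.3],1]
  ]
}}

```text
t: 2.3
tool_pos: [0.5641, -0.2809, 0.3584]
tool_rot: [-0.375, 1.532, 0.369]
contact_force: [-0.4, -0.2, 0.3]
opening: 0.0856
```

Emit:
{"op": "carry_out", "data": {
  "increments": [
    [[0,0,1],[0.8,0.7,-0.8],1],
    [[0,0,1],[0.6,0.5,-0.8],1],
    [[0,0,1],[0,0,-0.8],1],
    [[0,0,1],[0,0,-0.4],1],
    [[0,0,0.3],[0,0,0],1],
    [[0,0,0],[0,0,0],1]
  ]
}}

```text
t: 2.9
tool_pos: [0.5959, -0.2518, 0.2992]
tool_rot: [-0.726, 1.437, 0.725]
contact_force: [-0.8, -0.1, -0.3]
opening: 0.0854
```

```bash
cat >> h.py <<'E'
def state(o):
    M=R.from_rotvec(o["tool_rot"]).as_matrix()
    print("t",round(o["t"],2),"tcp",np.round(o["tool_pos"],4),"yaw(z)",round(float(np.degrees(np.arctan2(M[1,2],M[0,2]))),2),"xdown",M[:,0].round(4),"F",np.round(o["contact_force"],2),"T",np.round(o["wrist_torque"],3),"open",round(float(o["opening"]),4),"q6",round(float(np.degrees(o["q"][5])),1))
E
python3 - <<'E'
from h import *
from station import *
state(get_obs()); c=get_calibration("wrist"); im,d=get_image("wrist"); np.save("pics/w1d.npy",d); cv2.imwrite("pics/w1.png",im)
np.save("pics/w1c.npy",c,allow_pickle=True)
print(proj(c,[[.540,-.212,.09],[.540,-.212,.084]]))
E
```

```text
t 2.9 tcp [ 0.5959 -0.2518  0.2992] yaw(z) 53.34 xdown [ 0.0082  0.0038 -1.    ] F [-0.75 -0.1  -0.32] T [0.017 0.04  0.024] open 0.0854 q6 -83.0
[[311.44784594 106.33899854]
 [311.59653714 106.24747409]]
```

View pics/w1.png

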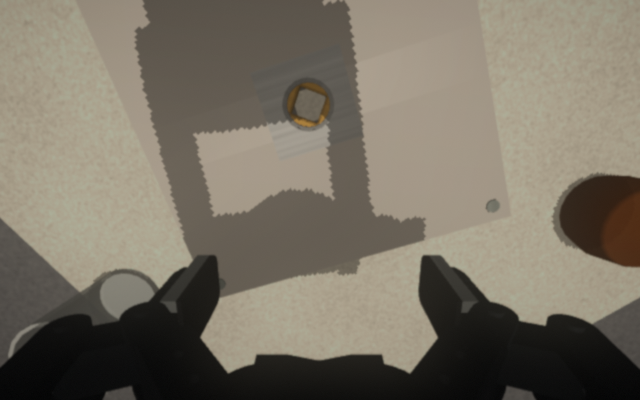

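The hub's square hole shows at about (310,104), inside the bore and the shaded collar. I'll extract its angle.

Run:
```python
from h import *
im=cv2.imread("pics/w1.png"); c=np.load("pics/w1c.npy",allow_pickle=True).item(); d=np.load("pics/w1d.npy")
cr=im[70:140,275:345]; cv2.imwrite("pics/w1crop.png",cv2.resize(cr,None,fx=8,fy=8,interpolation=cv2.INTER_CUBIC))
W=cloud(c,d)
print(d[80:130:5,285:340:5].round(3)); 
z=W[...,2]; m=np.zeros_like(z,bool); m[85:125,290:332]=1
hole=m&(z<0.06); print(hole.sum())
p=(W[hole][:,:2]*1000)
# rectify: top-hole plane z=.084 pixel boundary
def ray(uv,zp):
    uv=np.atleast_2d(uv); v=np.c_[(uv[:,0]-c["cx"])/c["fx"],(uv[:,1]-c["cy"])/c["fy"],np.ones(len(uv))]@R.from_rotvec(c["orientation"]).as_matrix().T
    return c["position"]+v*((zp-c["position"][2])/v[:,2])[:,None]
ys,xs=np.nonzero(hole); 
for zp in (.084,.070):
    P=ray(np.c_[xs,ys],zp)[:,:2]*1000; r=cv2.minAreaRect(P.astype(np.float32)); print("depth hole",zp,r)
cm=m&(z>.086)&(z<.094); 
c2=np.zeros_like(m); c2[50:160,250:370]=1; k=c2&(np.abs(z-.09)<.006); print("collar",cv2.minAreaRect((W[k][:,:2]*1000).astype(np.float32)),z[k].mean(),k.sum())
hsv=cv2.cvtColor(im,cv2.COLOR_BGR2HSV); 
g=cv2.cvtColor(im,cv2.COLOR_BGR2LAB).astype(int)[...,2]
br=m&(hsv[...,1]>90); ys,xs=np.nonzero(br); P=ray(np.c_[xs,ys],.084)[:,:2]*1000; print("brass",P.mean(0),br.sum(),cv2.minEnclosingCircle(P.astype(np.float32)))
inner=m&~br; n,l,st,ce=cv2.connectedComponentsWithStats(inner.astype(np.uint8),connectivity=4); i=l[104,310]; ys,xs=np.nonzero(l==i); print(st[i]); P=ray(np.c_[xs,ys],.084)[:,:2]*1000; print("inner",cv2.minAreaRect(P.astype(np.float32)),P.mean(0))
```

```text
[[0.168 0.169 0.168 0.168 0.169 0.17  0.168 0.168 0.168 0.168 0.168]
 [0.168 0.169 0.17  0.174 0.175 0.174 0.174 0.171 0.168 0.168 0.169]
 [0.169 0.17  0.175 0.245 0.255 0.182 0.175 0.175 0.172 0.168 0.17 ]
 [0.17  0.175 0.176 0.255 0.254 0.255 0.255 0.255 0.175 0.171 0.169]
 [0.171 0.176 0.183 0.255 0.257 0.257 0.256 0.255 0.177 0.172 0.17 ]
 [0.174 0.177 0.258 0.257 0.257 0.257 0.258 0.258 0.177 0.173 0.171]
 [0.173 0.18  0.254 0.258 0.259 0.258 0.258 0.258 0.178 0.175 0.171]
 [0.172 0.178 0.187 0.259 0.259 0.26  0.259 0.18  0.178 0.173 0.174]
 [0.172 0.174 0.178 0.18  0.181 0.261 0.26  0.181 0.175 0.172 0.172]
 [0.174 0.175 0.175 0.178 0.18  0.18  0.179 0.176 0.174 0.173 0.173]]
749
depth hole 0.084 ((538.5161743164062, -212.87374877929688), (13.932945251464844, 14.055859565734863), 33.227012634277344)
depth hole 0.07 ((538.3812866210938, -213.14398193359375), (14.995357513427734, 15.127655029296875), 33.22709274291992)
collar ((538.2623291015625, -213.17906188964844), (46.278892517089844, 46.16896057128906), 70.31109619140625) 0.08935007240840212 7098
brass [ 538.43832561 -212.65746349] 634 ((538.2845458984375, -213.07177734375), 11.225632667541504)
[292  88  34  34 763]
inner ((538.4247436523438, -212.78436279296875), (14.20378589630127, 14.306962966918945), 33.21357345581055) [ 538.33147375 -212.71463019]
```

View pics/w1crop.png

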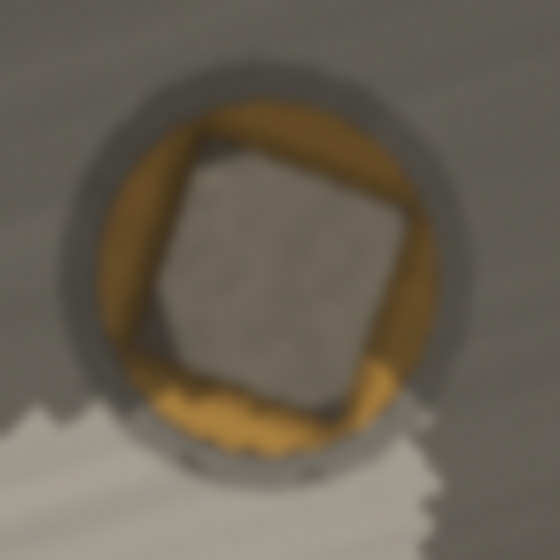

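Emit:
{"op": "carry_out", "data": {
  "increments": [
    [[-0.04,0.08,-0.7],[0,0,1],1],
    [[0,0,0],[0,1,1],1],
    [[0,0,0],[0,1,1],1],
    [[0,0,0],[0,1,1],1],
    [[0,0,0],[0,1,1],1],
    [[0,0,0],[0,1,0],1],
    [[0,0,0],[0,1,0],1],
    [[0,0,0],[0,1,0],1]
  ]
}}

```text
t: 3.75
tool_pos: [0.5947, -0.1102, 0.4071]
tool_rot: [-0.663, 1.464, 0.655]
contact_force: [0.3, -0.5, -1.1]
opening: 0.0854
```

Emit:
{"op": "carry_out", "data": {
  "increments": [
    [[0,0,0],[0,1,0],1],
    [[0,0,0],[0,1,0],1],
    [[0,0,0],[0,1,0],1],
    [[0,0,0],[0,1,0],1],
    [[0,0,0],[0,1,0],1],
    [[0,0,0],[0,1,0],1],
    [[0,0,0],[0,1,0],1],
    [[0,0,0],[0,1,0],1]
  ]
}}

```text
t: 4.55
tool_pos: [0.594, 0.0555, 0.4131]
tool_rot: [-0.659, 1.457, 0.643]
contact_force: [-0.6, 1.1, 0.1]
opening: 0.0851
```

Emit:
{"op": "carry_out", "data": {
  "increments": [
    [[0,0,0],[0,1,0],1],
    [[0,0,0],[0,1,0],1],
    [[0,0,0],[0,1,0],1],
    [[0,0,0],[0,1,0],1],
    [[0,0,0],[0,1,0],1],
    [[0,0,0],[0,0.8,0],1],
    [[0,0,0],[0,0,0],1],
    [[0,0,0],[0,0,0],1]
  ]
}}

```text
t: 5.35
tool_pos: [0.5934, 0.1775, 0.4177]
tool_rot: [-0.658, 1.451, 0.637]
contact_force: [-0.0, 0.5, 0.8]
opening: 0.0854
```

Run:
```python
from h import *
from station import *
state(get_obs()); c=get_calibration("wrist"); im,d=get_image("wrist"); np.save("pics/w2d.npy",d); cv2.imwrite("pics/w2.png",im)
np.save("pics/w2c.npy",c,allow_pickle=True)
W=cloud(c,d); hsv=cv2.cvtColor(im,cv2.COLOR_BGR2HSV).astype(int); H,S,V=[hsv[...,i] for i in range(3)]
near=(np.hypot(W[...,0]-.5925,W[...,1]-.1875)<.06)
caps=near&((H>160)|(H<3))&(S>120)&(V>80)&(W[...,2]>.06)
nn,l,st,ce=cv2.connectedComponentsWithStats(caps.astype(np.uint8)); C=[]
for i in range(1,nn):
    if st[i,4]>25:
        q=W[l==i]; q=q[q[:,2]>np.nanmedian(q[:,2])-.003]; p=q.mean(0); C.append(p); print(" cap",ce[i].round(1),st[i,4],p.round(4))
C=np.array(C); A=np.c_[2*C[:,:2],np.ones(len(C))]; s=np.linalg.lstsq(A,(C[:,:2]**2).sum(1),rcond=None)[0]; print("circle",s[:2],np.sqrt(s[2]+s[:2]@s[:2]))
a=np.degrees(np.arctan2(C[:,1]-s[1],C[:,0]-s[0])); f=np.angle(np.mean(np.exp(1j*np.radians(a)*8)))/8; print("cap ang mod45",np.degrees(f), "+22.5+k45")
fin=near&(H>45)&(H<95)&(S>70)&(W[...,2]>.118); P=W[fin]; print("fin",len(P),P.mean(0),cv2.minAreaRect((P[:,:2]*1000).astype(np.float32)))
```

```text
t 5.35 tcp [0.5934 0.1775 0.4177] yaw(z) 47.62 xdown [ 0.0236 -0.0038 -0.9997] F [-0.01  0.51  0.82] T [-0.015 -0.055 -0.046] open 0.0854 q6 -37.7
 cap [336.8 124.6] 216 [0.5729 0.2245 0.0795]
 cap [300.9 125.4] 206 [0.552  0.2005 0.0796]
 cap [361.8 149.5] 209 [0.6048 0.2267 0.0795]
 cap [276.9 151.4] 195 [0.5542 0.1688 0.0796]
 cap [361.3 183.5] 193 [0.6289 0.2057 0.0796]
 cap [278.9 185.5] 188 [0.5783 0.1477 0.0796]
 cap [303.8 208.1] 174 [0.61   0.1497 0.0797]
 cap [337.4 207.2] 163 [0.631  0.174  0.0796]
circle [0.5915294  0.18719926] 0.0416800737024328
cap ang mod45 -18.636327379838225 +22.5+k45
fin 970 [0.59735322 0.19397617 0.15819365] ((610.1018676757812, 206.08738708496094), (68.17496490478516, 38.64311599731445), 44.940765380859375)
```

View pics/w2.png

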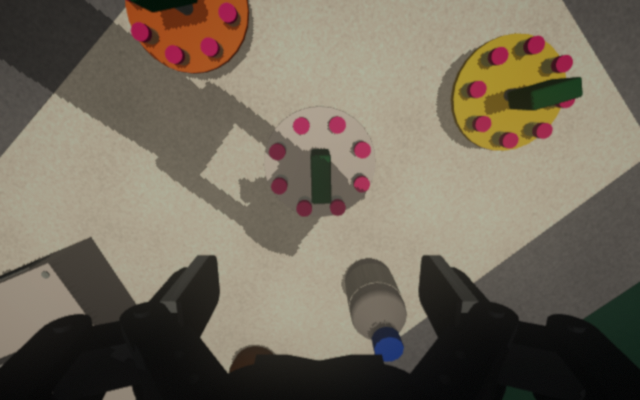

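Emit:
{"op": "carry_out", "data": {
  "increments": [
    [[0.04,0.24,0.22],[-0.07,0.5,0],1],
    [[0,0,0],[0,0,-0.9],1],
    [[0,0,0],[0,0,-0.9],1],
    [[0,0,0],[0,0,-0.9],1],
    [[0,0,0],[0,0,-0.9],1],
    [[0,0,0],[0,0,0],1]
  ]
}}

```text
t: 6.0
tool_pos: [0.5913, 0.1851, 0.3385]
tool_rot: [-0.663, 1.472, 0.666]
contact_force: [-0.4, 0.1, -0.3]
opening: 0.0851
```

Run:
```python
from h import *
from station import *
state(get_obs())
```

```text
t 6.0 tcp [0.5913 0.1851 0.3385] yaw(z) 48.74 xdown [-5.2e-03 -3.0e-04 -1.0e+00] F [-0.39  0.14 -0.32] T [ 0.021  0.011 -0.019] open 0.0851 q6 -38.3
```

Emit:
{"op": "carry_out", "data": {
  "increments": [
    [[0,-0.05,0],[0.04,0.12,0],1],
    [[0,0,0],[0,0,-0.9],1],
    [[0,0,0],[0,0,-0.9],1],
    [[0,0,0],[0,0,-0.9],1],
    [[0,0,0],[0,0,-0.8],1],
    [[0,0,0],[0,0,0],1]
  ]
}}

```text
t: 6.6
tool_pos: [0.5937, 0.1874, 0.2696]
tool_rot: [-0.665, 1.46, 0.661]
contact_force: [0.6, -0.7, 0.2]
opening: 0.0852
```

Run:
```python
from h import *
from station import *
state(get_obs())
c=get_calibration("wrist"); im,d=get_image("wrist"); cv2.imwrite("pics/w3.png",im)
```

```text
t 6.6 tcp [0.5937 0.1874 0.2696] yaw(z) 48.68 xdown [ 7.2e-03  8.0e-04 -1.0e+00] F [ 0.64 -0.69  0.24] T [0.04  0.015 0.008] open 0.0852 q6 -38.0
```

View pics/w3.png

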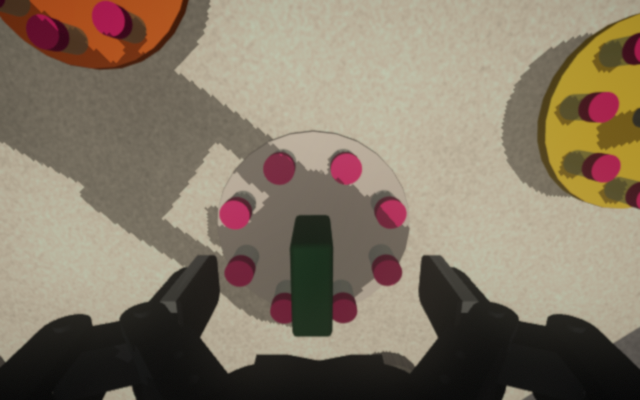

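The fin is centred between the open pads, about 2 mm off at column 312. I'll trim, lower and close.

Emit:
{"op": "carry_out", "data": {
  "increments": [
    [[-0.01,0.07,0],[-0.07,-0.07,-0.3],1],
    [[0,0,0],[0,0,0],1],
    [[0,0,0],[0,0,0],0.3],
    [[0,0,0],[0,0,0],0],
    [[0,0,0],[0,0,0],0],
    [[0,0,0],[0,0,0],0],
    [[0,0,0],[0,0,0],0],
    [[0,0,0],[0,0,0],0]
  ],
  "squeeze": 60
}}

```text
t: 7.45
tool_pos: [0.5945, 0.1863, 0.2702]
tool_rot: [-0.665, 1.457, 0.66]
contact_force: [-0.2, -0.1, -2.1]
opening: 0.0156
```

Run:
```python
from h import *
from station import *
state(get_obs())
c=get_calibration("wrist"); im,d=get_image("wrist"); cv2.imwrite("pics/w4.png",im)
```

```text
t 7.45 tcp [0.5945 0.1863 0.2702] yaw(z) 48.68 xdown [ 0.0102  0.0015 -0.9999] F [-0.17 -0.09 -2.1 ] T [ 0.018 -0.037  0.024] open 0.0156 q6 -38.1
```

View pics/w4.png

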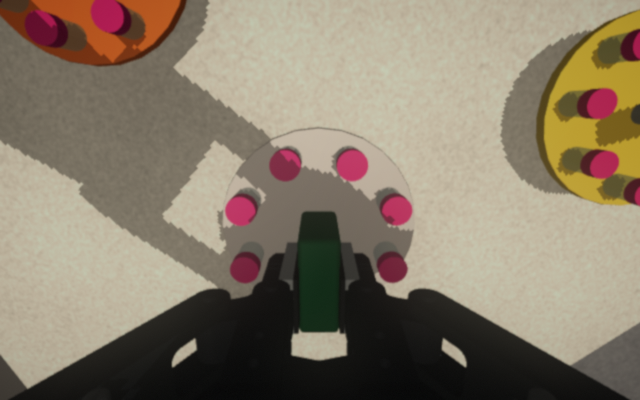

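Emit:
{"op": "carry_out", "data": {
  "increments": [
    [[0,0,0],[0,0,0.5],0],
    [[0,0,0],[0,0,0.7],0],
    [[0,0,0],[0,0,0.8],0],
    [[0,0,0],[0,0,0.8],0],
    [[0,0,0],[0,0,0.8],0],
    [[0,0,0],[0,0,0.8],0],
    [[0,0,0],[0,0,0.8],0],
    [[0,0,0],[0,0,0.8],0]
  ]
}}

```text
t: 8.3
tool_pos: [0.5928, 0.1861, 0.398]
tool_rot: [-0.664, 1.461, 0.662]
contact_force: [0.5, 0.1, -2.4]
opening: 0.0153
```

```bash
cat > car.py <<'E'
from h import *
from station import *
import sys
def car(tag,r=.07):
    o=get_obs(); state(o); c=get_calibration("wrist"); im,d=get_image("wrist"); cv2.imwrite(f"pics/{tag}.png",im)
    W=cloud(c,d); hsv=cv2.cvtColor(im,cv2.COLOR_BGR2HSV).astype(int); H,S,V=[hsv[...,i] for i in range(3)]
    M=R.from_rotvec(o["tool_rot"]).as_matrix(); ax=o["tool_pos"]+M[:,0]*.18
    near=np.hypot(W[...,0]-ax[0],W[...,1]-ax[1])<r
    caps=near&((H>160)|(H<3))&(S>120)&(V>60)&(W[...,2]>ax[2]-.06)
    nn,l,st,ce=cv2.connectedComponentsWithStats(caps.astype(np.uint8)); C=[]
    for i in range(1,nn):
        if st[i,4]>60:
            q=W[l==i]; q=q[q[:,2]>np.nanpercentile(q[:,2],70)-.004]; C.append(np.nanmean(q,0)); 
    C=np.array(C); A=np.c_[2*C[:,:2],np.ones(len(C))]; s=np.linalg.lstsq(A,(C[:,:2]**2).sum(1),rcond=None)[0]
    a=np.degrees(np.arctan2(C[:,1]-s[1],C[:,0]-s[0])); f=np.degrees(np.angle(np.mean(np.exp(1j*np.radians(a)*8)))/8)
    pl=np.linalg.lstsq(np.c_[C[:,:2]-s[:2],np.ones(len(C))],C[:,2],rcond=None)[0]
    yaw=np.degrees(np.arctan2(M[1,2],M[0,2]))
    sq=(f+22.5)%45; print("caps",len(C),"circle",s[:2].round(4),"r",round(float(np.sqrt(s[2]+s[:2]@s[:2])),4),"tilt dz/dx,dy",pl[:2].round(4),"origin z",round(float(pl[2]-.030),4),"carousel angle mod45",round(sq,2),"yaw mod45",round(yaw%45,2))
    print("centre rel tool (tool axes)",(M.T@(np.r_[s[:2],pl[2]-.03]-o["tool_pos"])).round(4))
E
python3 - <<'E'
from car import *
car("w5")
E
```

```text
t 8.3 tcp [0.5928 0.1861 0.398 ] yaw(z) 48.68 xdown [ 5.8e-03  8.0e-04 -1.0e+00] F [ 0.52  0.06 -2.41] T [-0.055 -0.001 -0.025] open 0.0153 q6 -38.1
caps 6 circle [0.5907 0.1895] r 0.0414 tilt dz/dx,dy [-0.0023  0.0037] origin z 0.1775 carousel angle mod45 3.71 yaw mod45 3.68
centre rel tool (tool axes) [2.206e-01 4.700e-03 2.000e-04]
```

View pics/w5.png

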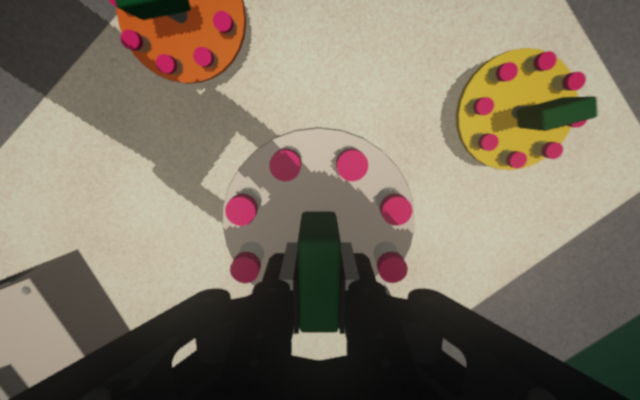

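Lifted, upright (tilt under 0.004 rad) and aligned with the jaws. I'll carry it to the changer, turning about −15.5° to the hub angle seen in the picture (33.2°).

Emit:
{"op": "carry_out", "data": {
  "increments": [
    [[0,0,0],[0,-0.5,0],0],
    [[0,0,-0.2],[-0.1,-0.8,0],0],
    [[0,0,-0.2],[-0.13,-1,0],0],
    [[0,0,-0.2],[-0.13,-1,0],0],
    [[0,0,-0.2],[-0.13,-1,0],0],
    [[0,0,-0.2],[-0.13,-1,0],0],
    [[0,0,-0.2],[-0.13,-1,0],0],
    [[0,0,-0.2],[-0.13,-1,0],0]
  ]
}}

```text
t: 9.15
tool_pos: [0.5722, 0.0295, 0.3956]
tool_rot: [-0.549, 1.501, 0.545]
contact_force: [0.3, -0.6, -1.9]
opening: 0.0155
```

Emit:
{"op": "carry_out", "data": {
  "increments": [
    [[0,0,-0.2],[-0.13,-1,0],0],
    [[0,0,-0.2],[-0.13,-1,0],0],
    [[0,0,-0.2],[-0.13,-1,0],0],
    [[0,0,-0.2],[-0.13,-1,0],0],
    [[0,0,-0.2],[-0.13,-1,0],0],
    [[0,0,-0.2],[-0.13,-1,0],0],
    [[0,0,0],[-0.1,-0.8,0],0],
    [[0,0,0],[-0.1,-0.6,0],0]
  ]
}}

```text
t: 9.95
tool_pos: [0.5443, -0.1342, 0.3832]
tool_rot: [-0.434, 1.547, 0.443]
contact_force: [-0.5, 0.5, -1.7]
opening: 0.0151
```

Run:
```python
from h import *
from station import *
state(get_obs())
```

```text
t 9.95 tcp [ 0.5443 -0.1342  0.3832] yaw(z) 31.99 xdown [-2.120e-02  1.000e-04 -9.998e-01] F [-0.46  0.53 -1.74] T [ 0.01  -0.065 -0.036] open 0.0151 q6 -53.3
```

Emit:
{"op": "carry_out", "data": {
  "increments": [
    [[0,-0.2,0.2],[0,-1,0],0],
    [[0,0,0],[0,-1,0],0],
    [[0,0,0],[0,-1,0],0],
    [[0,0,0],[0,-0.5,0],0],
    [[0,0,0],[0,0,0],0],
    [[0,0,0],[0,0,0],0]
  ]
}}

```text
t: 10.55
tool_pos: [0.5402, -0.2107, 0.3777]
tool_rot: [-0.443, 1.532, 0.454]
contact_force: [1.0, 0.4, -3.0]
opening: 0.0147
```

```bash
cat >> car.py <<'E'
from scipy.optimize import least_squares
def car2(tag,r=.07):
    o=get_obs(); state(o); c=get_calibration("wrist"); im,d=get_image("wrist"); cv2.imwrite(f"pics/{tag}.png",im); np.save(f"pics/{tag}d.npy",d)
    W=cloud(c,d); hsv=cv2.cvtColor(im,cv2.COLOR_BGR2HSV).astype(int); H,S,V=[hsv[...,i] for i in range(3)]
    M=R.from_rotvec(o["tool_rot"]).as_matrix(); T=(W-o["tool_pos"])@M   # tool coords
    near=np.hypot(T[...,1],T[...,2])<r
    caps=near&((H>160)|(H<3))&(S>120)&(V>60)&(T[...,0]>.15)&(T[...,0]<.25)
    nn,l,st,ce=cv2.connectedComponentsWithStats(caps.astype(np.uint8)); C=[]
    for i in range(1,nn):
        if st[i,4]>60:
            q=T[l==i]; q=q[q[:,0]<np.nanpercentile(q[:,0],30)+.004]; C.append(np.r_[(np.nanmax(q,0)+np.nanmin(q,0))/2][[0,1,2]])
    C=np.array(C)
    f=lambda p: np.hypot(C[:,1]-p[0],C[:,2]-p[1])-.042
    s=least_squares(f,[0,0]).x
    a=np.degrees(np.arctan2(C[:,2]-s[1],C[:,1]-s[0])); an=np.degrees(np.angle(np.mean(np.exp(1j*np.radians(a)*8)))/8)
    cen=np.r_[np.median(C[:,0])+.030,s]
    w=o["tool_pos"]+M@cen
    print(len(C),"carousel in tool",cen.round(4),"cap ang",round(an,2),"(22.5 = aligned) resid",f(s).round(4),"world",w.round(4))
    return o,c,im,d,W
E
python3 - <<'E'
from car import *
car2("w6")
from station import get_image
im,d=get_image("scene"); cv2.imwrite("pics/s6.png",im[130:290,200:400].repeat(4,0).repeat(4,1))
E
```

```text
t 10.55 tcp [ 0.5402 -0.2107  0.3777] yaw(z) 32.77 xdown [-0.0094  0.0043 -0.9999] F [ 0.96  0.41 -2.98] T [-0.014  0.011 -0.02 ] open 0.0147 q6 -61.4
6 carousel in tool [2.211e-01 4.000e-03 1.000e-04] cap ang -22.43 (22.5 = aligned) resid [-0.0002 -0.0001 -0.0001 -0.0002 -0.0005 -0.0004] world [ 0.5361 -0.2063  0.1567]
```

View pics/s6.png

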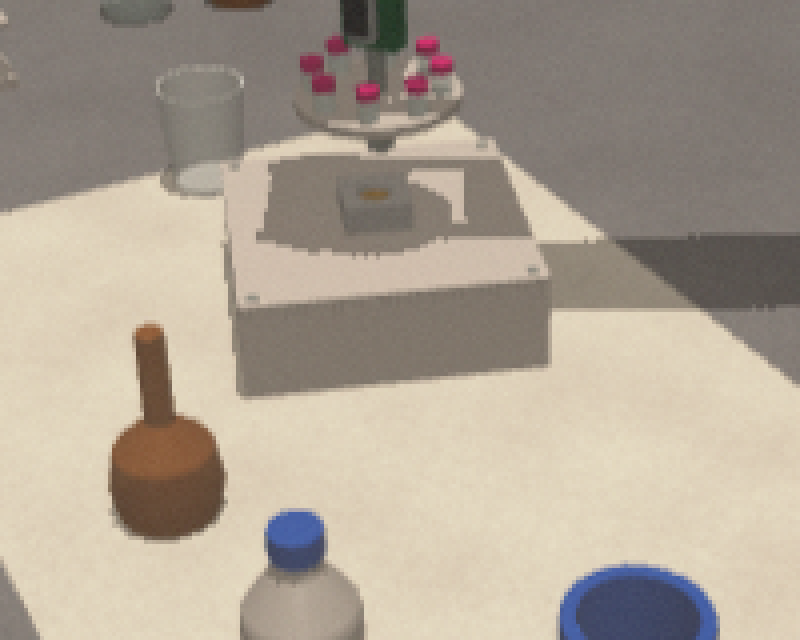

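View pics/w6.png

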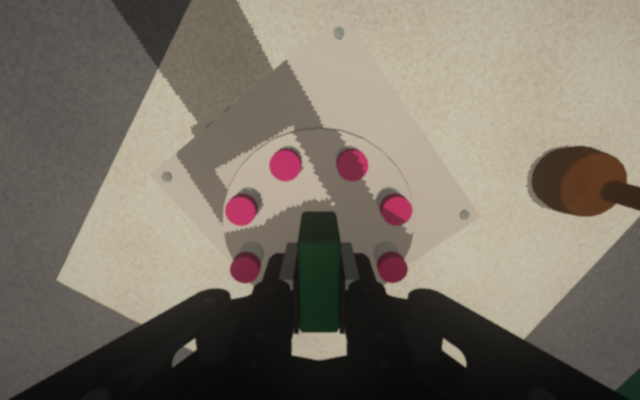

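Run:
```python
from h import *
from station import *
state(get_obs()); c=get_calibration("wrist")
im=cv2.imread("pics/w6.png"); d=np.load("pics/w6d.npy"); W=cloud(c,d)
g=cv2.cvtColor(im,cv2.COLOR_BGR2GRAY)
S=[]
for u,v in ((167,177),(464,214),(339,33)):
    p=g[v-9:v+10,u-9:u+10].astype(float); w=np.clip(np.median(p)-p-15,0,None); yy,xx=np.mgrid[v-9:v+10,u-9:u+10]
    uv=((xx*w).sum()/w.sum(),(yy*w).sum()/w.sum())
    r=np.array([(uv[0]-c["cx"])/c["fx"],(uv[1]-c["cy"])/c["fy"],1])@R.from_rotvec(c["orientation"]).as_matrix().T
    P=c["position"]+r*(.0705-c["position"][2])/r[2]; S.append(P); print(np.round(uv,1),P.round(4),w.max())
S=np.array(S); print("mid",(S[0]+S[1])/2, np.linalg.norm(S[0]-S[2]),np.linalg.norm(S[1]-S[2]))
```

```text
t 10.65 tcp [ 0.5403 -0.2102  0.3779] yaw(z) 32.83 xdown [-0.0091  0.0039 -1.    ] F [ 0.   -0.1  -3.09] T [ 0.009 -0.034 -0.015] open 0.015 q6 -61.4
[167. 176.] [ 0.4241 -0.2664  0.0705] 39.0
[463.8 214. ] [ 0.6529 -0.1578  0.0705] 38.0
[338.6  32.5] [ 0.4839 -0.0979  0.0705] 33.0
mid [ 0.53852187 -0.21210584  0.0705    ] 0.17876654905196926 0.179257381298265
```

Emit:
{"op": "carry_out", "data": {
  "increments": [
    [[-0.04,-0.09,0.05],[0,-0.3,-0.5],0],
    [[0,0,0],[0,0,-0.3],0],
    [[0,0,0],[0,0,0],0]
  ]
}}

```text
t: 10.95
tool_pos: [0.5405, -0.2149, 0.3606]
tool_rot: [-0.455, 1.522, 0.455]
contact_force: [-0.2, -0.5, -2.8]
opening: 0.015
```

Run:
```python
from car import *
car2("w7")
```

```text
t 10.95 tcp [ 0.5405 -0.2149  0.3606] yaw(z) 33.29 xdown [ 9.e-04 -2.e-04 -1.e+00] F [-0.19 -0.48 -2.77] T [-0.031 -0.057 -0.   ] open 0.015 q6 -62.3
6 carousel in tool [0.2213 0.0041 0.    ] cap ang 22.44 (22.5 = aligned) resid [-0.0001 -0.     -0.0002 -0.0002 -0.0004 -0.0004] world [ 0.5385 -0.2115  0.1392]
```

Position is within about 1 mm and the yaw is 33.3°. I'll lower in small steps and watch the force.

Emit:
{"op": "carry_out", "data": {
  "increments": [
    [[0,0,0],[0,-0.06,-0.3],0],
    [[0,0,0],[0,0,-0.3],0],
    [[0,0,0],[0,0,0],0]
  ]
}}

```text
t: 11.3
tool_pos: [0.5407, -0.2158, 0.3478]
tool_rot: [-0.456, 1.521, 0.455]
contact_force: [-0.2, -0.1, -2.1]
opening: 0.0153
```

Run:
```python
from h import *
from station import *
state(get_obs())
```

```text
t 11.3 tcp [ 0.5407 -0.2158  0.3478] yaw(z) 33.32 xdown [ 1.1e-03 -2.0e-04 -1.0e+00] F [-0.24 -0.06 -2.08] T [-0.039  0.002  0.011] open 0.0153 q6 -62.4
```

Emit:
{"op": "carry_out", "data": {
  "increments": [
    [[0,0,0],[0,-0.02,-0.25],0],
    [[0,0,0],[0,0,-0.15],0],
    [[0,0,0],[0,0,0],0]
  ]
}}

```text
t: 11.6
tool_pos: [0.5407, -0.2163, 0.3391]
tool_rot: [-0.456, 1.521, 0.455]
contact_force: [0.0, 0.7, -3.3]
opening: 0.015
```

Run:
```python
from h import *
from station import *
state(get_obs())
```

```text
t 11.6 tcp [ 0.5407 -0.2163  0.3391] yaw(z) 33.32 xdown [ 1.1e-03 -3.0e-04 -1.0e+00] F [ 0.04  0.7  -3.26] T [ 0.018  0.003 -0.01 ] open 0.015 q6 -62.5
```

Emit:
{"op": "carry_out", "data": {
  "increments": [
    [[0,0,0],[0,0,-0.15],0],
    [[0,0,0],[0,0,-0.15],0],
    [[0,0,0],[0,0,0],0]
  ]
}}

```text
t: 11.9
tool_pos: [0.5408, -0.2163, 0.3328]
tool_rot: [-0.456, 1.521, 0.455]
contact_force: [-0.8, 0.8, -2.7]
opening: 0.0148
```

Run:
```python
from h import *
from station import *
state(get_obs())
```

```text
t 11.9 tcp [ 0.5408 -0.2163  0.3328] yaw(z) 33.32 xdown [ 1.5e-03 -4.0e-04 -1.0e+00] F [-0.82  0.76 -2.73] T [-0.056  0.024 -0.035] open 0.0148 q6 -62.5
```

Tip is at about 0.0775 m, below the hub top, with no added load. The square appears to be entering, so I keep lowering.

Emit:
{"op": "carry_out", "data": {
  "increments": [
    [[0,0,0],[0,0,-0.2],0],
    [[0,0,0],[0,0,-0.2],0],
    [[0,0,0],[0,0,0],0]
  ]
}}

```text
t: 12.2
tool_pos: [0.5407, -0.2163, 0.3242]
tool_rot: [-0.456, 1.521, 0.455]
contact_force: [0.1, 0.1, -2.7]
opening: 0.0153
```

Run:
```python
from car import *
car2("w8")
```

```text
t 12.2 tcp [ 0.5407 -0.2163  0.3242] yaw(z) 33.32 xdown [ 1.3e-03 -3.0e-04 -1.0e+00] F [ 0.06  0.11 -2.68] T [-0.046  0.043 -0.041] open 0.0153 q6 -62.4
6 carousel in tool [2.211e-01 4.000e-03 1.000e-04] cap ang 22.48 (22.5 = aligned) resid [-0.0001 -0.0001 -0.0001 -0.0001 -0.0003 -0.0003] world [ 0.5389 -0.213   0.1031]
```

Emit:
{"op": "carry_out", "data": {
  "increments": [
    [[0,0,0],[0,0,-0.25],0],
    [[0,0,0],[0,0,-0.2],0],
    [[0,0,0],[0,0,-0.05],0]
  ]
}}

```text
t: 12.55
tool_pos: [0.5408, -0.2163, 0.3141]
tool_rot: [-0.456, 1.521, 0.455]
contact_force: [-0.1, -0.6, -2.0]
opening: 0.0151
```

Run:
```python
from car import *
car2("w9")
```

```text
t 12.55 tcp [ 0.5408 -0.2163  0.3141] yaw(z) 33.32 xdown [ 1.7e-03 -5.0e-04 -1.0e+00] F [-0.09 -0.61 -2.  ] T [-0.014  0.013 -0.011] open 0.0151 q6 -62.5
6 carousel in tool [ 0.2212  0.004  -0.    ] cap ang 22.5 (22.5 = aligned) resid [-0.0001 -0.     -0.0002 -0.0001 -0.0002 -0.0004] world [ 0.539  -0.2131  0.0929]
```

Emit:
{"op": "carry_out", "data": {
  "increments": [
    [[0,0,0],[0,0,-0.12],0],
    [[0,0,0],[0,0,-0.08],0],
    [[0,0,0],[0,0,0],0]
  ]
}}

```text
t: 12.9
tool_pos: [0.5409, -0.2164, 0.3102]
tool_rot: [-0.456, 1.521, 0.455]
contact_force: [-0.8, 0.8, -1.1]
opening: 0.0152
```

Run:
```python
from car import *
car2("w10")
im,d=get_image("scene"); cv2.imwrite("pics/s10.png",im[130:250,220:370].repeat(5,0).repeat(5,1))
```

```text
t 12.9 tcp [ 0.5409 -0.2164  0.3102] yaw(z) 33.32 xdown [ 1.9e-03 -7.0e-04 -1.0e+00] F [-0.83  0.76 -1.12] T [0.05  0.065 0.025] open 0.0152 q6 -62.5
6 carousel in tool [ 0.2212  0.0041 -0.    ] cap ang -22.37 (22.5 = aligned) resid [-0.0001  0.     -0.0001 -0.0003 -0.0003 -0.0002] world [ 0.5391 -0.2131  0.089 ]
```

View pics/s10.png

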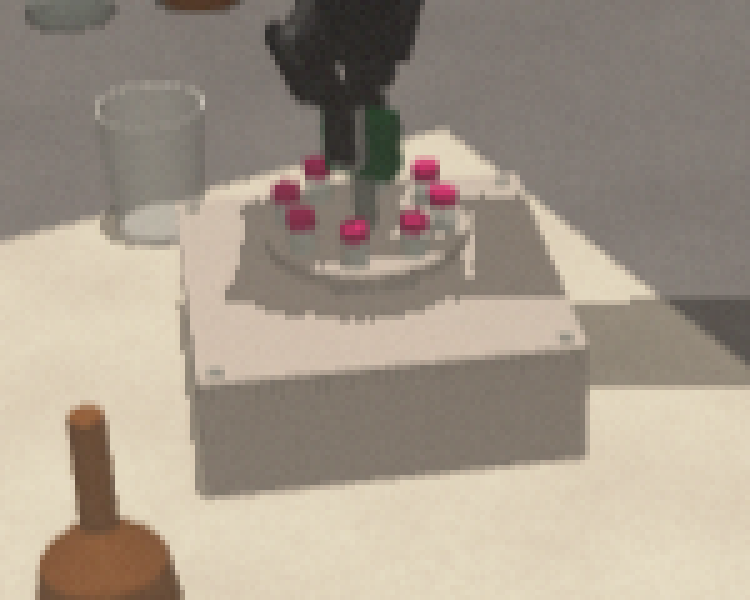

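The disc looks down on the collar. A small press will confirm contact.

Emit:
{"op": "carry_out", "data": {
  "increments": [
    [[0,0,0],[0,0,-0.15],0],
    [[0,0,0],[0,0,-0.1],0]
  ]
}}

```text
t: 13.2
tool_pos: [0.5413, -0.2165, 0.3102]
tool_rot: [-0.456, 1.522, 0.455]
contact_force: [-4.1, 2.4, 5.0]
opening: 0.0151
```

Run:
```python
from car import *
car2("w11")
```

```text
t 13.2 tcp [ 0.5413 -0.2165  0.3102] yaw(z) 33.34 xdown [ 1.e-03 -6.e-04 -1.e+00] F [-4.12  2.39  5.02] T [0.386 0.881 0.047] open 0.0151 q6 -62.4
6 carousel in tool [ 0.2213  0.0041 -0.    ] cap ang -22.44 (22.5 = aligned) resid [-0.0001 -0.0001 -0.0001 -0.     -0.0002 -0.0003] world [ 0.5393 -0.2132  0.0889]
```

The disc is seated: force rose 7 N and z didn't move. Releasing.

Emit:
{"op": "carry_out", "data": {
  "increments": [
    [[0,0,0],[0,0,0],0.2],
    [[0,0,0],[0,0,0],0.5],
    [[0,0,0],[0,0,0],1],
    [[0,0,0],[0,0,0],1],
    [[0,0,0],[0,0,0],1],
    [[0,0,0],[0,0,0],1],
    [[0,0,0],[0,0,0],1]
  ]
}}

```text
t: 13.95
tool_pos: [0.5422, -0.217, 0.3119]
tool_rot: [-0.459, 1.517, 0.452]
contact_force: [0.4, -0.3, -0.0]
opening: 0.0851
```

Run:
```python
from car import *
car2("w12")
```

```text
t 13.95 tcp [ 0.5422 -0.217   0.3119] yaw(z) 33.33 xdown [ 0.0061 -0.0033 -1.    ] F [ 0.39 -0.26 -0.05] T [ 0.04  -0.01   0.011] open 0.0851 q6 -62.4
8 carousel in tool [ 0.2232  0.0062 -0.0012] cap ang -22.43 (22.5 = aligned) resid [ 0.0001  0.0001 -0.0001 -0.0002 -0.0005 -0.0003  0.0003  0.0001] world [ 0.5392 -0.2132  0.0887]
```

View pics/w12.png

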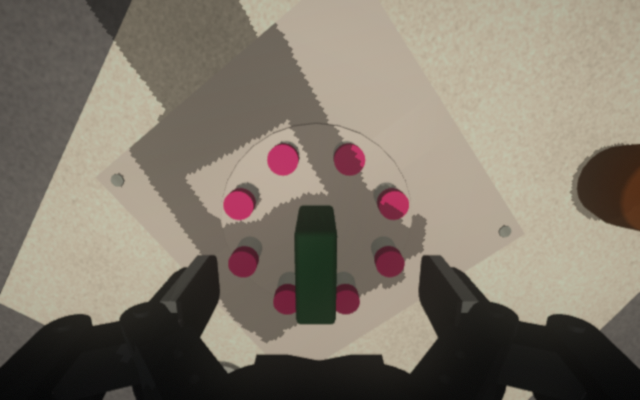

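Fingers are fully clear of the fin at columns 295–337. Retreating straight up.

Emit:
{"op": "carry_out", "data": {
  "increments": [
    [[0,0,0],[0,0,0.5],1],
    [[0,0,0],[0,0,1],1],
    [[0,0,0],[0,0,1],1],
    [[0,0,0],[0,0,1],1],
    [[0,0,0],[0,0,1],1],
    [[0,0,0],[0,0,1],1],
    [[0,0,0],[0,0,0],1],
    [[0,0,0],[0,0,0],1]
  ]
}}

```text
t: 14.8
tool_pos: [0.5413, -0.2165, 0.4296]
tool_rot: [-0.46, 1.516, 0.451]
contact_force: [-0.5, 0.5, -0.3]
opening: 0.0857
```

Run:
```python
from car import *
car2("w13")
im,d=get_image("scene"); cv2.imwrite("pics/s13.png",im)
im2,d2=get_image("top"); cv2.imwrite("pics/t13.png",im2)
ct=get_calibration("top"); 
for n in ("flask","reagent","beaker"):
    print(n,[(round(r["p"],2),np.round(r["centre"]).tolist()) for r in look_for("top",n)][:2])
```

```text
t 14.8 tcp [ 0.5413 -0.2165  0.4296] yaw(z) 33.34 xdown [ 0.0073 -0.0039 -1.    ] F [-0.5   0.48 -0.26] T [-0.014  0.005  0.027] open 0.0857 q6 -62.4Traceback (most recent call last):
  File "<stdin>", line 2, in <module>
  File "car.py", line 33, in car2
    s=least_squares(f,[0,0]).x
      ~~~~~~~~~~~~~^^^^^^^^^
    return func(*args, **kwargs)
    vector_fun = VectorFunction(
        fun_wrapped,
    ...<6 lines>...
        workers=workers
    )
    self._update_fun()
    ~~~~~~~~~~~~~~~~^^
    self.f = self.fun_wrapped(xp_copy(self.x))
             ~~~~~~~~~~~~~~~~^^^^^^^^^^^^^^^^^
    return np.atleast_1d(self.fun(x))
                         ~~~~~~~~^^^
    return self.f(x, *self.args, **self.kwargs)
           ~~~~~~^^^^^^^^^^^^^^^^^^^^^^^^^^^^^^
  File "car.py", line 32, in <lambda>
    f=lambda p: np.hypot(C[:,1]-p[0],C[:,2]-p[1])-.042
                         ~^^^^^
IndexError: too many indices for array: array is 1-dimensional, but 2 were indexed
```

The helper's height window no longer fits from up here, because it assumes the carousel is held. I'll measure the caps in world coordinates instead.

Run:
```python
from h import *
from station import *
for n in ("wrist","top","scene"):
    c=get_calibration(n); im,d=get_image(n); cv2.imwrite(f"pics/{n}14.png",im); W=cloud(c,d)
    hsv=cv2.cvtColor(im,cv2.COLOR_BGR2HSV).astype(int); H,S,V=[hsv[...,i] for i in range(3)]
    near=np.hypot(W[...,0]-.539,W[...,1]+.213)<.06
    caps=near&((H>160)|(H<3))&(S>110)&(V>60)
    nn,l,st,ce=cv2.connectedComponentsWithStats(caps.astype(np.uint8)); C=[]
    for i in range(1,nn):
        if st[i,4]>8:
            q=W[l==i]; q=q[q[:,2]>np.nanmedian(q[:,2])-.003]; C.append(q.mean(0))
    C=np.array(C)
    if len(C)<4: print(n,"caps",len(C)); continue
    A=np.c_[2*C[:,:2],np.ones(len(C))]; s=np.linalg.lstsq(A,(C[:,:2]**2).sum(1),rcond=None)[0]
    pl=np.linalg.lstsq(np.c_[C[:,:2]-s[:2],np.ones(len(C))],C[:,2],rcond=None)[0]
    print(n,len(C),"centre",s[:2].round(4),"tilt",pl[:2].round(4),"origin z",round(pl[2]-.03,4))
    for q in ("flask","reagent","beaker"): print(q,[(round(r["p"],2),np.round(r["centre"]).tolist()) for r in look_for(n,q)][:1]) if n!="wrist" else 0
```

```text
wrist 8 centre [ 0.5389 -0.2129] tilt [ 0.001  -0.0012] origin z 0.0896
top 4 centre [ 0.5391 -0.2117] tilt [ 0.031  -0.0082] origin z 0.0908
flask [(0.81, [318.0, 153.0])]
reagent [(0.56, [256.0, 155.0])]
beaker [(0.53, [449.0, 211.0])]
scene 7 centre [ 0.5406 -0.2105] tilt [0.0017 0.0041] origin z 0.0885
flask [(0.98, [242.0, 245.0])]
reagent [(0.64, [274.0, 292.0])]
beaker [(0.79, [250.0, 160.0])]
```

View pics/scene14.png

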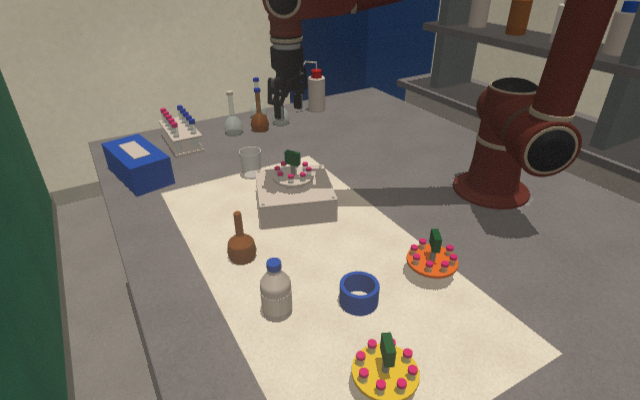

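The carousel sits flush on the changer at about (292,172). The stand is empty at (360,292), the bystanders haven't moved, and the gripper is well clear. Handing in.

```bash
python3 -c "
from station import *
print(finish_job())"
```

```text
the job is handed in; nothing more can be done
None
```

The carousel is mounted on the white changer, let go, and the job was handed in at about 15 s. No verdict was reported.

**What I did:** I lifted the white carousel off the blue stand by its fin. I read the hub angle from the wrist camera (about 33° modulo 90°), so the spindle went in on the first try with no search by feel. I lowered it until a light press met about 7 N with no further travel, then opened the gripper and backed straight up.

**Last checks:**

| Camera | Vial caps seen | Origin height (mm; collar 90) | Offset from bore axis | Tilt (rad) |
|---|---|---|---|---|
| Wrist | 8 | 89.6 | about 0.5 mm | about 0.001 |
| Scene | 7 | 88.5 | about 2 mm from its own earlier collar reading, 3 mm from the wrist's | 0.004 |
| Top | 4 | 90.8 | within about 1.5 mm of its earlier collar reading | 0.03 |

- **Disagreement:** I trust the wrist camera most. The top camera's tilt is unreliable because the arm hid half the caps.
- **Bystanders:** the flask, reagent bottle and beaker showed at their starting pixels to within about 2 px. The one exception was the beaker in the top view, which read 6 px off with a low score (0.53), but the scene view shows it unmoved.
- **Failed check:** one check script failed on a wrong height window, so I redid that measurement another way.

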